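# Centre-punch a bracket blank in the punching stand

## Task

Push the aluminium bracket blank along the channel of the punching stand until it lies fully home against the end stop, so that its scribed cross is under the punch; then press the punch straight down by its cap until its spring snaps, and let it come back up. Do not fire the punch before the blank is home, and leave the blank home and the finished bracket, the screwdriver and the pen cup where they are.

Things in the scene. Friction and masses are not known exactly. Their poses are not given: they have to be found in the camera images.
- stand: Punching stand, fixed. Dark steel bed 115 (x) x 300 (y) x 20 mm high, from y = -85 to +215 mm of its own frame. Origin: on the table, below the punch axis. A channel 64 mm wide runs along its y between two steel rails (14 mm wide, tops 28 mm up, y = -40 to +205). At the -y end a grey column (y = -83 to -57) and arm hold the punch in a collar (48 mm across, 86 to 110 mm up) over the origin.
- stop_face (a point): Foot of the face of the steel end stop that closes the -y end of the stand's channel: on the bed (20 mm above the table), 40 mm on the -y side of the punch axis. The stop's top is 36 mm above the table. The blank's plain end belongs against this face.
- blank: Bracket blank, loose in the channel, flat on the bed, bare aluminium, 0.13 to 0.25 kg: plate 60 (x) x 140 (y) x 6 mm, upright flange 60 wide, 5 thick, 45 mm high across its +y end. Origin: underside, below the cross. Plain end at y = -40, flange's outer face at y = +100 mm. Axes parallel to the stand's. It starts 45 to 100 mm short of home; push it to the stand's -y. Home: its origin over the stand's.
- blank_cross (a point): Centre of the scribed cross (two dark lines, 44 mm long) on top of the blank's plate, 40 mm from its plain end and 100 mm from the outer face of the flange, on the plate's centre line.
- punch_nose (a point): Point of the punch's fixed nose, on the punch axis, 26.5 mm above the table: just clear of a 6 mm plate on the bed. The cross belongs under it.
- punch_cap (a point): Centre of the flat top of the punch's round steel cap, 42 mm across, 170 mm above the table when up. It goes down with the punch. Its z axis is the punch's axis; the punch sits in a stiff rubber bush 98 mm above the table and leans if it is pushed sideways.
- hammer (a joint): The punch's hidden hammer, in m: 0 = cocked, 0.007 = struck. As the cap is pressed down it pushes back with about 3 N at first, rising evenly to about 12 N some 10 mm down; there the hammer snaps from 0 to 0.007 at once and the push-back drops to about 7 N, then rises by 1 N per mm. The cap's whole stroke is 21 mm. Let go, cap and hammer return by themselves.
- done_bracket: A finished bracket of the same shape as the blank, with its cross already punched, lying on the table beside the stand on its +x side (not in the channel). Origin as for the blank. Bystander.
- screwdriver: A screwdriver 190 mm long with a black handle, lying on the table on the stand's -x side, roughly parallel to the channel. Origin at about its middle, on the table. Bystander.
- pen_cup: A grey pen cup, 76 mm across and 100 mm high, full of pens that reach 170 mm above the table, standing right of the stand. Origin: centre of its underside. Bystander.
Not all that is in view belongs to the job. Leave any yellow look-alike of the blank alone.

How it is judged:
On the way, in this order (a step that is already met when the one before it is completed fails the run):
1. the blank lies flat and fully home against the end stop, its cross under the punch (horizontal distance between blank_cross and punch_nose below 0.004 m and height (world z) of blank_cross below 0.029 m and angle between blank's own z axis and vertical below 0.05 rad), for 0.2 s.
2. the punch is pressed down and its spring snaps, with the blank home (all of step 1 and value of joint hammer above 0.005 m), for 0.05 s.
At the end, for the whole second after the job is handed in: The blank lies flat (within 0.05 rad) and still in the channel with its cross within 4 mm (horizontally) of the punch axis, and the punch, having snapped, is back up (cap within 4 mm of its upper end, hammer cocked within 2 mm) and upright within 0.05 rad (all of step 1 and value of joint hammer below 0.002 m and z of punch_cap in the frame of stand above 0.166 m and angle between punch_cap's own z axis and vertical below 0.05 rad and linear speed of blank below 0.01 m/s); the robot touches nothing.
It fails at once if the punch snaps while the blank is not home (value of joint hammer above 0.005 m and not (horizontal distance between blank_cross and punch_nose below 0.004 m)).
It fails at once if the punch is pressed crooked: leaning more than 0.15 rad (angle between punch_cap's own z axis and vertical above 0.15 rad).
It fails at once if the finished bracket is moved more than 25 mm (distance of done_bracket from where it was at the start of the episode above 0.025 m).
It fails at once if the screwdriver is moved more than 25 mm (distance of screwdriver from where it was at the start of the episode above 0.025 m).
It fails at once if the pen cup is moved more than 25 mm (distance of pen_cup from where it was at the start of the episode above 0.025 m).
It also fails if it takes over 43 s, if anything falls off the work surface, if the arm or the gripper's body presses on something with over 40 N, if the wrist force passes 120 N, or if a joint passes its speed limit or range.

## Robot

A 6-joint arm with a two-finger parallel gripper is mounted at the origin on the work surface. World frame = base frame: x ahead of the robot, y to its left, z up, the work surface at z = 0. Lengths are in m, angles in rad, forces in N, time in s.
With the tool pointing down it reaches from about 0.35 to 0.85 m from the base axis. Payload 8.1 kg.
Tool frame: the origin (TCP) lies at the very end of the fingers, on their centre line; the grasp point (between the pads) lies robot.hold_point_z behind it (robot.hold_point_z is the distance from the TCP to the grasp point, in m); z points along the fingers, y is the direction in which the jaws open and shut (so a half turn about z gives the same grasp; the last joint's range is limited). The gripper opens to 93 mm and grips with 3 to 60 N. Pads are 15 mm wide; open, the fingers measure 128 mm over their backs; the gripper's body (75 mm by 188 mm) begins 65 mm behind the grasp point.
Start: joints at [-1.403, 0.13, 1.488, -0, 1.523, -0.085], TCP at [0.15, -0.581, 0.219] pointing down, gripper open.
Joint ranges: [-2.96, 2.96], [-0.89, 2.26], [0.02, 2.5], [-1.34, 4.48], [0, 2.73], [-2.66, 2.66]. Speed limits (rad/s): [2.39, 2.39, 2.79, 3.14, 3.14, 3.14].

## Interface

Orientations are given as a rotation vector (axis times angle).
In Python, from plant import robot, cams gives the robot as it stands. The module is installed in compiled form; this text tells all that it offers.
- The arm moves only by the tool step_arm, never from a script. Its argument "deltas" is a list of rows, each an object with "offset": the shift along the tool's x, y, z in cm, a list of three; "roll": the turn about the tool's z in rad. In form: [{"offset": [x, y, z], "roll": roll}, ...]. A call has 1 to 12 rows; each row shifts and turns the commanded pose from where the row before left it, along the tool's axes as they then stand; what a row does not reach is not made up. A row lasts 1/8 s, in which the tool goes at most 62.5 mm and 10.7 degrees, less where a joint would pass 70% of its speed; a pose out of reach is approached as far as the arm can. A call with a gripper value outside its range is refused whole. "fingers" is the finger opening in cm, from 0 to 9.3, set as the call begins (left out, the last holds). The fingers move at their own pace and stop on an object; "grip_force" is the grip in N (left out, the last holds). Time passes only in rows, so rows that do not move let the fingers close. It gives the time, the measured TCP pose, the force and the opening at its end, in the units of the state.
- robot.read_state(): the state, without advancing time (a new reading comes with each control period).
- cams.read_camera(name): name is "scene" or "top"; returns a dict with "pixels" (480x640x3 uint8, red, green, blue), "fx", "fy", "cx", "cy" (pixels), "extrinsics" (4x4, takes a point from world to camera coordinates). Camera axes: x right, y down, z forward; pixel columns grow to the right and rows downward; lengths in m; the calibration is good to about 2 mm. A picture is of the moment at which its call begins. There is no depth.
- robot.close_job(): hands the job in, once; it reports no verdict.
Trained networks look in a picture, given as the dict that the camera call returned (one of the last four; its "shot" number tells which), for a name from the list of things; names that differ only in an ending like _2 or _b are one class to them, and where a whole thing is asked for, a point or a joint stands for the part that bears it (a point fixed in the world has none). Each returns a list of dicts, best first, with "score" (0 to 1); they miss things now and then, are a little off and sometimes report something else, mostly with a low value. They report only what shows in the picture. A call takes as long as a camera call. They do not tell look-alikes from the thing itself.
- cams.boxes_of(picture, thing): "xy" ([column, row] in pixels, amid what is visible of it).
- cams.silhouettes(picture, thing): "mask" (480x640 bool, what is visible of it) and "xy" ([column, row] in pixels, amid what is visible of it).
- cams.pinpoint(picture, thing): "xy" ([column, row] in pixels: a listed point, or the origin of a listed thing).
The state is a dict: "t": time; "q": joint angles; "dq": joint speeds; "joint_torque": joint torques, N m; "tool_pos": TCP position; "orientation": TCP orientation; "force": force on the tool from outside, world axes, zero at the start; "wrist_torque": the same for the moment, N m; "opening": finger opening in m.
Only numpy, scipy, OpenCV 4.12 (cv2) and the standard library are available. Lean on these libraries where they do the work, as an engineer would, in place of code of your own. Each camera call takes 0.05 s, during which the arm holds its last target. There are 200 camera calls.

## Working session

There is one attempt and no reset: what is moved stays moved. The work goes in short steps, Python scripts to look and compute and a tool call to move; the robot and the scene stay as the last step left them, time stands still between calls to the robot, and variables do not carry over. Pictures are saved under pics/ and viewed, about 8 in all and at most 12, crops included, and the job is handed in when it is done.

Besides the shell and the picture viewer there is one more tool, called after "Call:" as a command line: name --argument value ..., lists and objects as JSON in quotes. step_arm: Moves the arm, as the interface text tells. Its arguments: {"type":"object","properties":{"deltas":{"type":"array"},"fingers":{"type":"number"},"grip_force":{"type":"number"}},"required":["deltas"]}

```bash
mkdir -p pics
cat > h.py <<'E'
import numpy as np, cv2
from plant import robot, cams
def ray(p,xy):
    E=np.array(p["extrinsics"]);R=E[:3,:3];t=E[:3,3]
    d=R.T@np.array([(xy[0]-p["cx"])/p["fx"],(xy[1]-p["cy"])/p["fy"],1.]);return -R.T@t,d
def atz(p,xy,z):
    c,d=ray(p,xy);return c+d*(z-c[2])/d[2]
def proj(p,X):
    E=np.array(p["extrinsics"]);v=E[:3,:3]@np.array(X)+E[:3,3]
    return np.array([p["fx"]*v[0]/v[2]+p["cx"],p["fy"]*v[1]/v[2]+p["cy"]])
def tri(ps,xys):
    A=np.zeros((3,3));b=np.zeros(3)
    for p,xy in zip(ps,xys):
        c,d=ray(p,xy);d/=np.linalg.norm(d);M=np.eye(3)-np.outer(d,d);A+=M;b+=M@c
    return np.linalg.solve(A,b)
def save(p,n): cv2.imwrite("pics/"+n,p["pixels"][:,:,::-1])
E
python3 - <<'E'
from h import *
np.set_printoptions(precision=4,suppress=True)
s=robot.read_state();print(s["t"],s["tool_pos"],s["orientation"],robot.hold_point_z)
Z=dict(stand=0,stop_face=.02,blank=.02,blank_cross=.026,punch_nose=.0265,punch_cap=.17,done_bracket=0,screwdriver=0,pen_cup=0)
for n in("scene","top"):
    p=cams.read_camera(n);save(p,n+"0.png");c,_=ray(p,[0,0]);print(n,c)
    for k,z in Z.items():
        for r in cams.pinpoint(p,k)[:3]: print(k,round(r["score"],2),np.array(r["xy"]),atz(p,r["xy"],z))
    print(robot.read_state()["t"])
E
```

```text
0.0 [ 0.15   -0.5803  0.2176] [-3.1147 -0.3958  0.0001] 0.0188
scene [ 1.1672 -0.1165  1.0176]
stand 0.91 [325.  280.9] [ 0.5719 -0.0625  0.    ]
stop_face 0.67 [310.  275.6] [ 0.5693 -0.0953  0.02  ]
stop_face 0.17 [341.6 339. ] [ 0.7189 -0.0369  0.02  ]
blank 0.98 [249.2 251.7] [ 0.503  -0.2285  0.02  ]
blank 0.95 [404.1 197.5] [0.3587 0.1379 0.02  ]
blank 0.85 [356.  283.1] [0.5912 0.0027 0.02  ]
blank_cross 0.9 [357.7 278.1] [0.5825 0.0066 0.026 ]
blank_cross 0.87 [324.5 192.2] [ 0.3414 -0.053   0.026 ]
blank_cross 0.85 [251.9 250.3] [ 0.5035 -0.2219  0.026 ]
punch_nose 0.7 [308.9 275.8] [ 0.5736 -0.0978  0.0265]
punch_nose 0.63 [326.3 277.8] [ 0.5798 -0.0607  0.0265]
punch_cap 0.88 [331.2 241.1] [ 0.5836 -0.0552  0.17  ]
done_bracket 0.82 [337.4 339. ] [ 0.7096 -0.0439  0.    ]
done_bracket 0.58 [153.  288.2] [ 0.5777 -0.4351  0.    ]
done_bracket 0.49 [364.  245.5] [0.4812 0.0316 0.    ]
screwdriver 0.57 [361.6 242.5] [0.4727 0.0269 0.    ]
screwdriver 0.3 [359.3 278.9] [0.5693 0.0132 0.    ]
0.5
top [ 0.3115 -0.1051  1.1868]
stand 0.86 [312.  242.3] [ 0.5783 -0.0587  0.    ]
stop_face 0.74 [325.8 243.3] [ 0.5728 -0.0953  0.02  ]
blank 0.98 [291.  239.9] [ 0.5775 -0.0048  0.02  ]
blank 0.82 [230.3 324.2] [0.3552 0.1326 0.02  ]
blank 0.7 [305.3 343.8] [ 0.3166 -0.0567  0.02  ]
blank_cross 0.97 [230.1 323.1] [0.3576 0.1321 0.026 ]
blank_cross 0.93 [372.3 275.9] [ 0.4927 -0.2168  0.026 ]
blank_cross 0.91 [187.  264.6] [0.499  0.2555 0.026 ]
punch_nose 0.89 [311.1 240.8] [ 0.5762 -0.0572  0.0265]
punch_cap 0.5 [309.2 225.4] [ 0.5791 -0.0569  0.17  ]
screwdriver 0.85 [280.9 278.5] [0.4786 0.0165 0.    ]
pen_cup 0.76 [460.3 250.4] [ 0.5751 -0.4474  0.    ]
pen_cup 0.65 [290.4 237.3] [ 0.5891 -0.0011  0.    ]
pen_cup 0.41 [311.1 240.6] [ 0.5827 -0.0561  0.    ]
1.0
```

View pics/scene0.png

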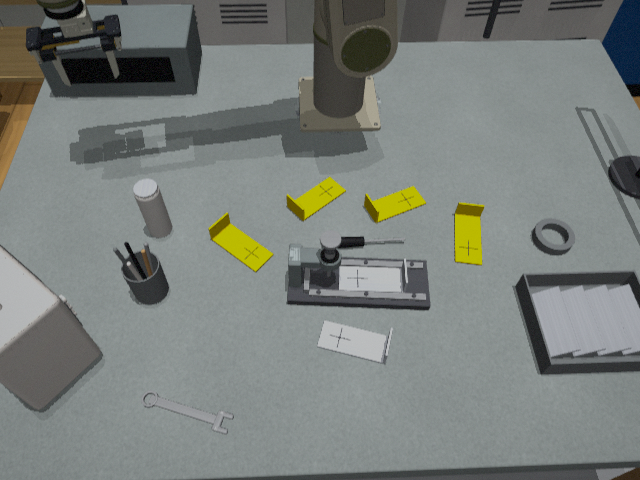

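View pics/top0.png

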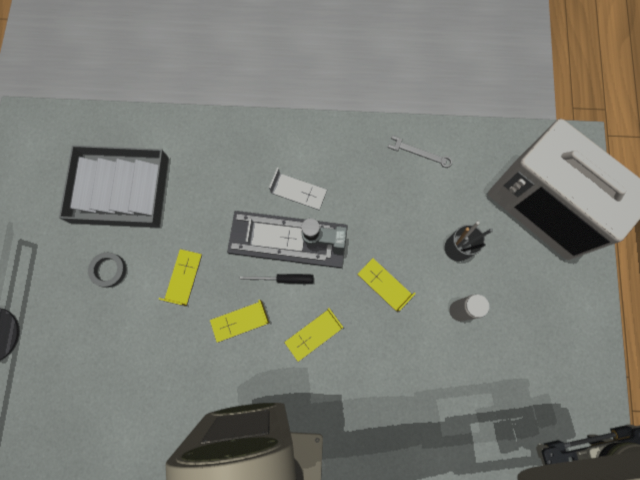

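The top view shows the stand with its bed spanning columns 229–348 and rows 211–267. The column is at the right (−y) end and the blank's flange is at the left, near column 249. The real blank's cross is at (290,238) and the punch cap at (311,229). The finished bracket is at (298,188), the screwdriver at (280,279) and the pen cup at (466,243). The four yellow look-alikes lie elsewhere. Next I'll measure the stand's yaw and overlay the model.

Run:
```python
from h import *
np.set_printoptions(precision=4,suppress=True)
pt=cams.read_camera("top");ps=cams.read_camera("scene")
# yaw: lower (robot-side) edge of the bed silhouette in the top view, z=0
m=cams.silhouettes(pt,"stand")[0]["mask"]
cols=np.where(m.any(0))[0];cols=cols[6:-6]
P=np.array([atz(pt,[c,479-np.argmax(m[::-1,c])+.5],0.0)[:2] for c in cols])
v=cv2.fitLine(P.astype(np.float32),cv2.DIST_HUBER,0,.001,.001).ravel()
d=v[:2]*np.sign(v[1]);yaw=np.arctan2(-d[0],d[1]);print("yaw",yaw,"edge",v[2:])
caps=[]
for p in(pt,ps):
    for k in("punch_cap","stop_face","punch_nose"):
        r=cams.pinpoint(p,k)[0];print(k,r["score"],np.array(r["xy"]))
        if k=="punch_cap":caps.append(r["xy"])
print("cap tri",tri([pt,ps],caps))
O=np.array([.578,-.0575]);ux=np.array([np.cos(yaw),np.sin(yaw)]);uy=np.array([-np.sin(yaw),np.cos(yaw)])
n=np.array([-uy[1],uy[0]])*-1;print("edge dist from O (expect 57.5mm)",(O-v[2:])@ux)
W=lambda x,y,z:np.r_[O+ux*x+uy*y,z]
out=[]
for p,(a,b,c,e) in((pt,(215,195,365,285)),(ps,(270,220,450,320))):
    im=cv2.resize(p["pixels"][:,:,::-1].copy()[b:e,a:c],None,fx=4,fy=4,interpolation=cv2.INTER_CUBIC)
    q=lambda X:tuple(int(t) for t in ((proj(p,X)-[a,b]+.5)*4))
    for xs,ys,z,col in(((-.0575,.0575),(-.085,.215),.02,(0,0,255)),((-.032,.032),(-.04,.205),.02,(0,255,0))):
        cv2.polylines(im,[np.array([q(W(xs[i],ys[j],z)) for i,j in((0,0),(1,0),(1,1),(0,1))])],True,col,1)
    cv2.polylines(im,[np.array([q(W(.021*np.cos(t),.021*np.sin(t),.17)) for t in np.linspace(0,6.28,30)])],True,(255,0,255),1)
    out.append(cv2.resize(im,None,fx=1,fy=1))
w=max(o.shape[1] for o in out)
im=np.vstack([cv2.copyMakeBorder(o,0,0,0,w-o.shape[1],0) for o in out]);im=cv2.resize(im,None,fx=.78,fy=.78)
cv2.imwrite("pics/ov1.png",im);print(im.shape)
```

```text
yaw -0.08368118 edge [0.5241 0.0052]
punch_cap 0.53 [307.  225.1]
stop_face 0.71 [328.7 243. ]
punch_nose 0.65 [311.5 242.7]
punch_cap 0.67 [332.1 234.1]
stop_face 0.84 [311.2 275.9]
punch_nose 0.94 [326.4 276.2]
cap tri [ 0.5762 -0.053   0.1827]
edge dist from O (expect 57.5mm) 0.058986756430831164
(593, 562, 3)
```

View pics/ov1.png

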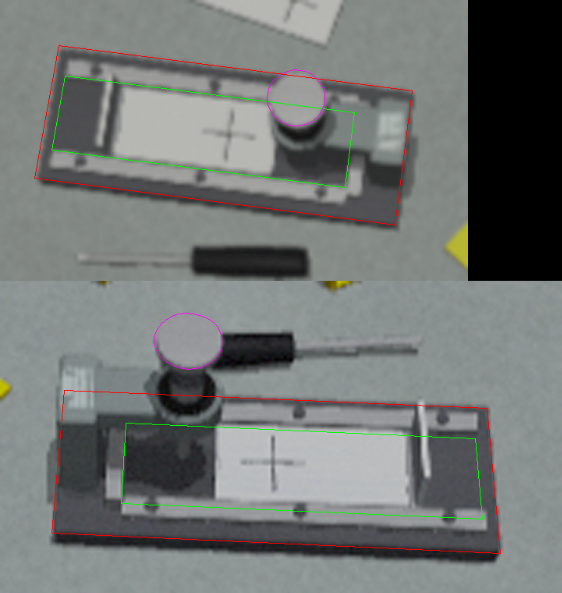

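The overlay fits: punch axis at about (0.578, −0.0575), yaw −0.084, blank about 55 mm short of home. Now I'll close the fingers, turn the tool so its x axis runs along stand +y, and go over the far side of the flange.

Call:
step_arm --deltas '[{"offset": [0,0,-0.25],"roll": -0.154},{"offset": [0,0,-0.25],"roll": -0.154},{"offset": [0,0,-0.25],"roll": -0.154},{"offset": [0,0,-0.25],"roll": -0.154},{"offset": [0,0,-0.25],"roll": -0.154},{"offset": [0,0,-0.25],"roll": -0.154},{"offset": [0,0,-0.25],"roll": -0.154},{"offset": [0,0,-0.25],"roll": -0.154},{"offset": [4.6,2.4,0],"roll": 0},{"offset": [4.6,2.4,0],"roll": 0},{"offset": [4.6,2.4,0],"roll": 0},{"offset": [4.6,2.4,0],"roll": 0}]' --fingers 0 --grip_force 20

```text
t: 2.95
tool_pos: [0.2622, -0.4045, 0.2387]
orientation: [2.315, 2.123, 0.0]
force: [1.1, 0.3, -0.6]
opening: 0.0001
```

Call:
step_arm --deltas '[{"offset": [4.6,2.4,0],"roll": 0},{"offset": [4.6,2.4,0],"roll": 0},{"offset": [4.6,2.4,0],"roll": 0},{"offset": [4.6,2.4,0],"roll": 0},{"offset": [4.6,2.4,0],"roll": 0},{"offset": [4.6,2.4,0],"roll": 0},{"offset": [4.6,2.4,0],"roll": 0},{"offset": [4.6,2.4,0],"roll": 0},{"offset": [4.6,2.4,0],"roll": 0},{"offset": [4.6,2.4,0],"roll": 0},{"offset": [4.6,2.4,0],"roll": 0},{"offset": [0,0,0],"roll": 0}]'

```text
t: 4.45
tool_pos: [0.5688, 0.0786, 0.2378]
orientation: [-2.31, -2.128, 0.0]
force: [0.2, -0.4, 0.5]
opening: 0.0006
```

```bash
cat >> h.py <<'E'
np.set_printoptions(precision=4,suppress=True)
O=np.array([.578,-.0575]);YAW=-.084
ux=np.array([np.cos(YAW),np.sin(YAW)]);uy=np.array([-ux[1],ux[0]])
def st():
    s=robot.read_state();p=np.array(s["tool_pos"]);R=cv2.Rodrigues(np.array(s["orientation"]))[0];d=p[:2]-O
    print("t",s["t"],"stand xy mm",d@ux*1e3,d@uy*1e3,"z",p[2]*1e3,"tool x ang err",np.arctan2(R[1,0],R[0,0])-(np.pi/2+YAW),"F",np.array(s["force"]),"open",s["opening"])
E
python3 -c "from h import *;st()"
```

```text
t 4.45 stand xy mm -20.62579419570968 134.85338977909578 z 237.83740369970366 tool x ang err 0.001784900453696281 F [ 0.2442 -0.3658  0.4747] open 0.0005878652085493471
```

Call:
step_arm --deltas '[{"offset": [2.75,1.05,0],"roll": 0},{"offset": [2.75,1.05,0],"roll": 0},{"offset": [0,0,4],"roll": 0},{"offset": [0,0,4],"roll": 0},{"offset": [0,0,4],"roll": 0},{"offset": [0,0,4],"roll": 0},{"offset": [0,0,2.5],"roll": 0},{"offset": [0,0,0],"roll": 0}]'

```text
t: 5.45
tool_pos: [0.5913, 0.1275, 0.0512]
orientation: [-2.314, -2.121, 0.007]
force: [-1.0, 0.5, -0.2]
opening: 0.0001
```

Run:
```python
from h import *
st();p=cams.read_camera("scene");save(p,"s2.png")
im=cv2.resize(p["pixels"][200:350,260:460,::-1],None,fx=4,fy=4,interpolation=cv2.INTER_CUBIC);cv2.imwrite("pics/s2c.png",im)
```

```text
t 5.45 stand xy mm -2.262973577427007 185.45216273053904 z 51.162891506876186 tool x ang err -0.0026459713169884047 F [-0.9969  0.5407 -0.1937] open 7.369410259581928e-05
```

View pics/s2c.png

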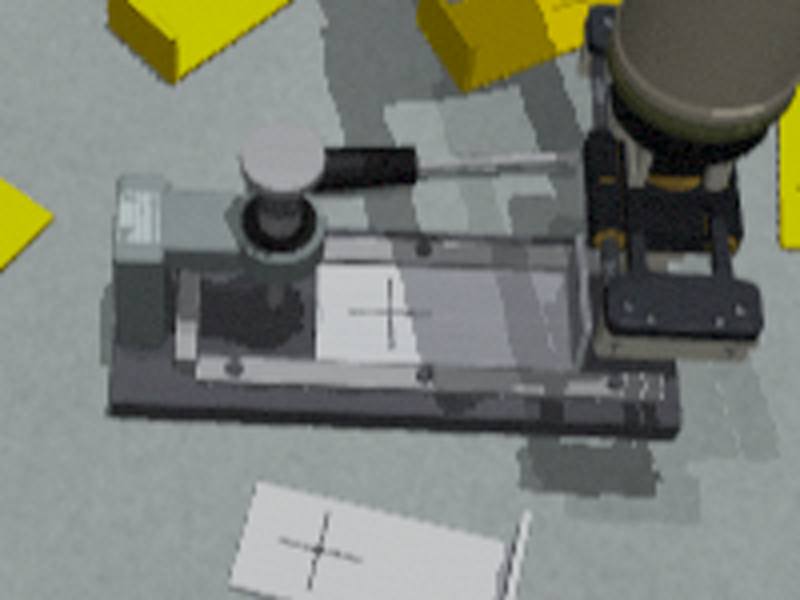

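The crop shows the closed gripper on the far (+y) side of the flange (flange at crop column 578, fingers right of it). The blank and the bystanders haven't moved. Next: lower, then push slowly.

Call:
step_arm --deltas '[{"offset": [0,0.2,1],"roll": 0},{"offset": [0,0,1],"roll": 0},{"offset": [-1,0,0],"roll": 0},{"offset": [-0.8,0,0],"roll": 0},{"offset": [-0.8,0,0],"roll": 0},{"offset": [-0.8,0,0],"roll": 0},{"offset": [-0.8,0,0],"roll": 0},{"offset": [-0.8,0,0],"roll": 0},{"offset": [-0.8,0,0],"roll": 0},{"offset": [-0.7,0,0],"roll": 0},{"offset": [0,0,0],"roll": 0}]'

```text
t: 6.88
tool_pos: [0.59, 0.0629, 0.0336]
orientation: [2.315, 2.123, -0.001]
force: [-1.4, 0.7, 0.1]
opening: 0.0007
```

```bash
python3 -c "from h import *;st()"
```

```text
t 6.875 stand xy mm 1.8477185433342838 120.93661547468025 z 33.57434132175446 tool x ang err -0.002608219251414745 F [-1.4117  0.6832  0.1021] open 0.000655034846038234
```

Expected contact with the stop is at about y = 107, so I'll creep the last part in and watch the force.

Call:
step_arm --deltas '[{"offset": [-0.3,0,0],"roll": 0},{"offset": [-0.3,0,0],"roll": 0},{"offset": [-0.3,0,0],"roll": 0},{"offset": [-0.2,0,0],"roll": 0},{"offset": [0,0,0],"roll": 0}]'

```text
t: 7.5
tool_pos: [0.589, 0.0523, 0.0335]
orientation: [2.315, 2.124, -0.001]
force: [0.4, 0.4, 0.5]
opening: 0.0006
```

Call:
step_arm --deltas '[{"offset": [-0.2,0,0],"roll": 0},{"offset": [-0.1,0,0],"roll": 0}]'

```text
t: 7.75
tool_pos: [0.5889, 0.051, 0.0338]
orientation: [-2.314, -2.123, -0.002]
force: [-0.8, 9.3, 1.4]
opening: 0.0006
```

```bash
python3 -c "from h import *;st()"
```

```text
t 7.75 stand xy mm 1.7610057224893008 108.99043127679244 z 33.760595455858635 tool x ang err -0.0018713331205904016 F [-0.7802  9.3039  1.423 ] open 0.0005774066363150477
```

Call:
step_arm --deltas '[{"offset": [-0.1,0,0],"roll": 0},{"offset": [-0.1,0,0],"roll": 0},{"offset": [0,0,0],"roll": 0}]'

```text
t: 8.12
tool_pos: [0.5889, 0.0509, 0.0341]
orientation: [-2.312, -2.123, -0.005]
force: [-0.8, 15.4, 2.1]
opening: 0.0006
```

Run:
```python
from h import *
st();p=cams.read_camera("scene")
im=cv2.resize(p["pixels"][200:350,260:460,::-1],None,fx=4,fy=4,interpolation=cv2.INTER_CUBIC);cv2.imwrite("pics/s3c.png",im)
```

```text
t 8.125 stand xy mm 1.737799586781836 108.89261170085308 z 34.12598460475685 tool x ang err -0.0012084697249865606 F [-0.7667 15.4384  2.076 ] open 0.0005755128101761614
```

View pics/s3c.png

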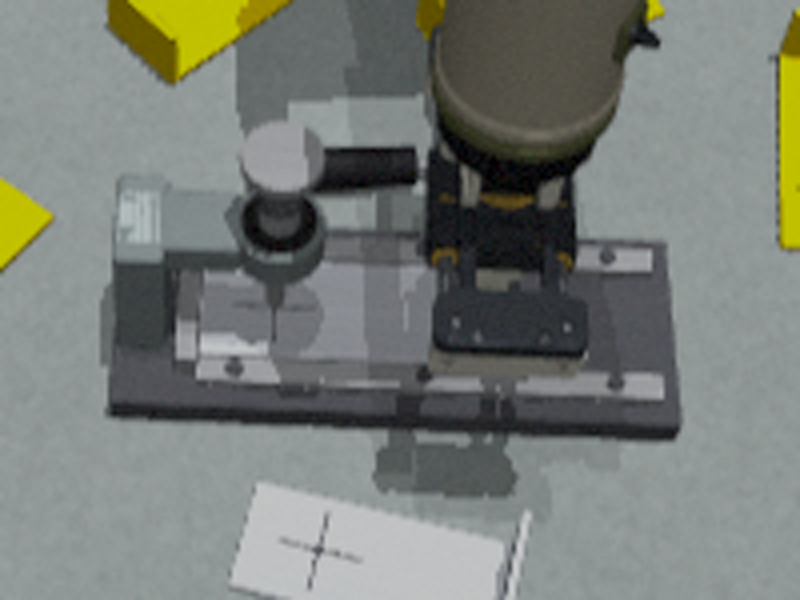

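The blank is home: its plain end meets the stop (crop column 200), its cross sits under the nose at about (275,305), and the force rose to 15 N without further motion. Back off, lift, and go over the cap.

Call:
step_arm --deltas '[{"offset": [1,0,0],"roll": 0},{"offset": [2,0,0],"roll": 0},{"offset": [0,0,-4],"roll": 0},{"offset": [0,0,-4.5],"roll": 0},{"offset": [0,0,-4.5],"roll": 0},{"offset": [0,0,-4.5],"roll": 0},{"offset": [-4,0,0],"roll": 0},{"offset": [-4,0,0],"roll": 0},{"offset": [-4,0,0],"roll": 0},{"offset": [-1,0,0],"roll": 0},{"offset": [0,0,0],"roll": 0}]'

```text
t: 9.55
tool_pos: [0.5802, -0.0517, 0.2085]
orientation: [-2.316, -2.122, -0.0]
force: [-0.6, 1.0, 0.1]
opening: 0.0005
```

Run:
```python
from h import *
st();p=cams.read_camera("scene");t=cams.read_camera("top")
a=cv2.resize(p["pixels"][190:330,260:400,::-1],(400,400),interpolation=cv2.INTER_CUBIC)
b=cv2.resize(t["pixels"][180:280,260:360,::-1],(400,400),interpolation=cv2.INTER_CUBIC)
cv2.imwrite("pics/s4.png",np.hstack([a,b]))
```

```text
t 9.55 stand xy mm 1.7249452951791509 5.961394785159835 z 208.54971297575062 tool x ang err -0.003063596937072477 F [-0.6316  0.9645  0.0546] open 0.0004942545418015203
```

View pics/s4.png

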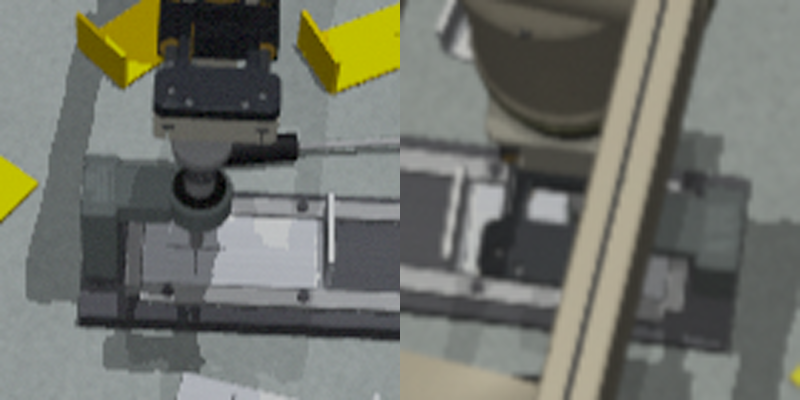

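The blank is still home, with its cross under the nose at (195,245) and its plain end at the stop. Shift 5 mm to the cap centre and lower to just above it.

Call:
step_arm --deltas '[{"offset": [-0.5,-0.15,0],"roll": 0},{"offset": [0,0,1.5],"roll": 0},{"offset": [0,0,1.5],"roll": 0},{"offset": [0,0,0.4],"roll": 0},{"offset": [0,0,0],"roll": 0}]'

```text
t: 10.28
tool_pos: [0.5777, -0.0566, 0.1738]
orientation: [-2.314, -2.123, 0.001]
force: [0.2, 0.8, 0.1]
opening: 0.0005
```

```bash
python3 -c "from h import *;st()"
```

```text
t 10.275 stand xy mm -0.3455829386646056 0.8339578609942198 z 173.77514804456715 tool x ang err -0.0020136683006712897 F [0.2482 0.763  0.0756] open 0.0005141400787908029
```

Centred on the cap. Press straight down in small steps.

Call:
step_arm --deltas '[{"offset": [0,0,0.3],"roll": 0},{"offset": [0,0,0.3],"roll": 0},{"offset": [0,0,0.2],"roll": 0},{"offset": [0,0,0],"roll": 0}]'

```text
t: 10.78
tool_pos: [0.5788, -0.0569, 0.1676]
orientation: [2.314, 2.123, 0.002]
force: [-0.5, 0.5, 5.6]
opening: 0.0004
```

Call:
step_arm --deltas '[{"offset": [0,0,0.2],"roll": 0},{"offset": [0,0,0.2],"roll": 0},{"offset": [0,0,0],"roll": 0}]'

```text
t: 11.15
tool_pos: [0.5793, -0.057, 0.1643]
orientation: [2.313, 2.122, 0.003]
force: [-0.9, 0.4, 8.0]
opening: 0.0005
```

Call:
step_arm --deltas '[{"offset": [0,0,0.2],"roll": 0},{"offset": [0,0,0.2],"roll": 0},{"offset": [0,0,0],"roll": 0}]'

```text
t: 11.52
tool_pos: [0.5797, -0.057, 0.1611]
orientation: [2.312, 2.122, 0.004]
force: [-1.3, -0.5, 12.1]
opening: 0.0004
```

Call:
step_arm --deltas '[{"offset": [0,-0.1,0.2],"roll": 0},{"offset": [0,0,0.2],"roll": 0},{"offset": [0,0,0],"roll": 0}]'

```text
t: 11.9
tool_pos: [0.5786, -0.0569, 0.1566]
orientation: [2.313, 2.122, 0.004]
force: [-0.7, 0.1, 9.5]
opening: 0.0006
```

Call:
step_arm --deltas '[{"offset": [0,0,0.1],"roll": 0},{"offset": [0,0,0],"roll": 0}]'

```text
t: 12.15
tool_pos: [0.5788, -0.0569, 0.1559]
orientation: [2.312, 2.122, 0.004]
force: [-0.1, 0.8, 10.8]
opening: 0.0009
```

The force dropped from 12.1 to 9.5 N on the way down, then rose again by about 1 N/mm, so the spring has snapped. Release straight up and clear the view.

Call:
step_arm --deltas '[{"offset": [0,0,-0.4],"roll": 0},{"offset": [0,0,-0.6],"roll": 0},{"offset": [0,0,-1.5],"roll": 0},{"offset": [0,0,-4],"roll": 0},{"offset": [0,-5,-4],"roll": 0},{"offset": [-5,-3,0],"roll": 0},{"offset": [-6,0,0],"roll": 0},{"offset": [-6,0,0],"roll": 0},{"offset": [-6,0,0],"roll": 0},{"offset": [-3,0,0],"roll": 0},{"offset": [0,0,0],"roll": 0}]'

```text
t: 13.52
tool_pos: [0.4753, -0.3108, 0.2574]
orientation: [-2.317, -2.119, 0.001]
force: [-1.3, -0.0, 0.6]
opening: 0.0005
```

Run:
```python
from h import *
st();p=cams.read_camera("scene");t=cams.read_camera("top")
a=cv2.resize(p["pixels"][200:340,260:400,::-1],(400,400),interpolation=cv2.INTER_CUBIC)
b=cv2.resize(t["pixels"][180:280,240:340,::-1],(400,400),interpolation=cv2.INTER_CUBIC)
cv2.imwrite("pics/s5.png",np.hstack([a,b]))
for q in(p,t):
    for k,z in(("punch_cap",.17),("blank_cross",.026)):
        for r in cams.pinpoint(q,k)[:5]:
            w=atz(q,r["xy"],z)
            if np.hypot(*(w[:2]-O))<.04:print(k,r["score"],np.array(r["xy"]),w)
```

```text
t 13.525 stand xy mm -81.04554604879633 -261.01354335028805 z 257.3599923040777 tool x ang err -0.005242283226794431 F [-1.2929 -0.0392  0.6369] open 0.00045165752124407736
punch_cap 0.63 [332.5 237.5] [ 0.5752 -0.0523  0.17  ]
blank_cross 0.95 [330.  274.7] [ 0.5721 -0.0523  0.026 ]
punch_cap 0.78 [308.2 227.7] [ 0.5736 -0.0549  0.17  ]
blank_cross 0.76 [313.7 241.4] [ 0.575 -0.064  0.026]
```

View pics/s5.png

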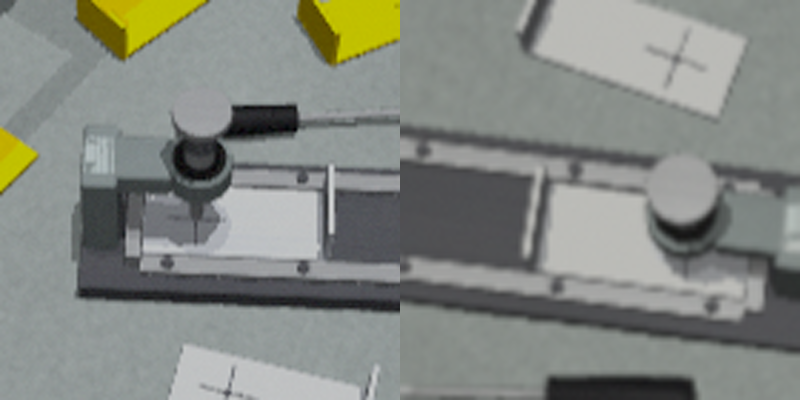

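The cap is back up and upright, the blank is against the stop with its cross under the nose, and the bystanders haven't moved. Handing in.

```bash
python3 -c "from h import *;print(robot.close_job());st()"
```

```text
the job is handed in; nothing more can be done
None
the job is handed in; nothing more can be done
```

The blank is home against the end stop, and the punch was fired once and came back up. I handed the job in at about 13.6 s; no verdict is reported.

- **Pushing the blank:** I pushed it with the closed fingers about 55 mm along the channel. At the stop the push force rose to 15 N with no further motion.
- **Firing the punch:** I pressed the cap straight down about 14 mm. The force rose to 12.1 N, fell to 9.5 N, then rose again at roughly 1 N/mm, as expected after the snap. The hammer itself can't be read, so the snap is inferred from the force alone. I then released the cap straight up.
- **Last pictures:** The cap is up and upright, the plain end is at the stop and the cross is under the nose. The finished bracket and screwdriver have not moved. The pen cup was outside the last crops, but the arm stayed well clear of it.
- **Disagreements:**
  - The networks' final positions for the cross were up to about 12 mm apart between the two cameras, because the punch partly hides it. I relied on the contact force and the picture instead.
  - Contact with the stop came about 1.4 mm earlier than my stand estimate, which is within the camera calibration error.

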